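# Tip the hex nuts out of the locked four-way parts tray

### The job

The four-way parts tray is locked by a tapered plug wedged in its hub: while the plug is still down in its seat, twist it about a sixth of a turn to break it free, only then pull it out, and leave it on the cork mat. Then press down the thumb plate over the outer corner of the compartment that holds the hex nuts, gently as far as the tray goes, so that all three nuts slide out into the pan below and nothing else does. Do not pick the nuts out or touch them, leave the bottle, the round bar end and the flange on the bench where they are, and let the tray come back level.

Things in the scene. Friction and masses are not known exactly. Their poses are not given: they have to be found in the camera images.
- stand: Fixed round aluminium drip pan, 372 mm across at the rim and 30 mm high, floor 4 mm thick, with a 60 mm column in its centre that carries the tilting tray. Origin: centre of the pan's underside, on the bench. x and y are parallel to the sides of the level tray.
- tray: Grey metal tray, 160 x 160 mm, on a sprung two-way pivot over the pan. Origin: the pivot, on the hub's axis, 115 mm above the bench; x, y parallel to its sides, z up. Floor top at z = 5, wall and divider tops at z = 33 mm. Dividers (3 mm) along x = 0 and y = 0 make four compartments. The outer walls stop 38 mm short of each corner: an open mouth per compartment; the floor runs on to the corner.
- yoke (a joint): Tilt of the tray about the stand's x, rad, 0 = level; it has a like tilt about y. With the plug out each goes to +-0.45 rad against springs: about 13 N straight down on a thumb plate brings both to their stops, the plate going 65 mm almost straight down. Let go, it returns level. Parts slide at 12 to 18 degrees. Tipped toward a side, neighbours may spill.
- plate_a (a point): Centre of the top of the flat steel thumb plate over the mouth at the tray's +x +y corner, at (70, 70, 37) mm in the tray's frame. The plate is 64 mm across, 34 mm deep (radially) and 4 mm thick; parts slide out under it (28 mm clear).
- plate_b (a point): Centre of the top of the flat steel thumb plate over the mouth at the tray's -x +y corner, at (-70, 70, 37) mm in the tray's frame. The plate is 64 mm across, 34 mm deep (radially) and 4 mm thick; parts slide out under it (28 mm clear).
- plate_c (a point): Centre of the top of the flat steel thumb plate over the mouth at the tray's -x -y corner, at (-70, -70, 37) mm in the tray's frame. The plate is 64 mm across, 34 mm deep (radially) and 4 mm thick; parts slide out under it (28 mm clear).
- plate_d (a point): Centre of the top of the flat steel thumb plate over the mouth at the tray's +x -y corner, at (70, -70, 37) mm in the tray's frame. The plate is 64 mm across, 34 mm deep (radially) and 4 mm thick; parts slide out under it (28 mm clear).
- plug: Tapered round steel plug with a flat T bar on top, 124 mm long, about 0.15 kg. Origin: centre of its foot, z toward the bar. Shank 20 mm across at the foot, 25 mm at z = 92 mm; the bar is 50 mm along x, 12 mm thick along y, from z = 92 to 124 mm. It starts upright in the hub, foot 60 mm above the bench, x within 0.1 rad of the stand's x, and keeps the tray from tilting.
- plug_grip (a point): On the plug's axis, 112 mm above its foot, 12 mm below the bar's top: where to grip the bar. A straight pull on the wedged plug takes 30 to 50 N. A twist either way (about 0.3 N m; grip hard, 40 N or more) frees it after 0.55 rad; go past 0.6 rad from the stand's x before it has risen 4 mm.
- hub_top (a point): Centre of the top of the tray's square hub, 34 mm outside with a 28 mm square bore, its top 33 mm above the tray's origin. The plug comes out straight up; its foot must rise 90 mm to clear the hub.
- mat: Light brown cork mat, 160 x 140 x 4 mm (x, y, z), fixed flat on the bench. Origin: centre of its underside.
- nut1: M10 hex nut of bare steel, 17 mm across flats (19.6 over the corners), 9 mm high, with a dark hole on top; lying flat. Origin: centre of its underside.
- nut2: M10 hex nut of bare steel, 17 mm across flats (19.6 over the corners), 9 mm high, with a dark hole on top; lying flat. Origin: centre of its underside.
- nut3: M10 hex nut of bare steel, 17 mm across flats (19.6 over the corners), 9 mm high, with a dark hole on top; lying flat. Origin: centre of its underside.
- spacer1: Round steel spacer, 20 mm across, 20 mm high, standing in its compartment. Origin: centre of its underside.
- spacer2: Round steel spacer, 20 mm across, 20 mm high, standing in its compartment. Origin: centre of its underside.
- tab1: Square steel weld tab, 22 x 22 x 8 mm, lying flat in its compartment. Origin: centre of its underside.
- tab2: Square steel weld tab, 22 x 22 x 8 mm, lying flat in its compartment. Origin: centre of its underside.
- pin1: Steel dowel pin, 12 mm across, 34 mm long along its x, lying in its compartment. Origin: on its lowest line at mid-length.
- pin2: Steel dowel pin, 12 mm across, 34 mm long along its x, lying in its compartment. Origin: on its lowest line at mid-length.
- spray: White plastic bottle, 64 mm across, 190 mm high, standing on the bench. Origin: centre of its underside.
- stub: Short round steel bar end, 56 mm across, 60 mm high, standing on the bench. Origin: centre of its underside.
- flange: Steel exhaust flange, 90 x 70 x 10 mm, lying on the bench. Origin: centre of its underside.
Mind the look-alikes: they are no part of the job. Of the things that look like the plug, the middle-sized one is meant. Of the things that look like the mat, the largest one is meant.

How it is judged (in metres and radians):
On the way, in this order (a step that is already met when the one before it is completed fails the run):
1. the plug has been twisted by at least 0.6 rad from the stand's x while still down in its seat (risen less than 4 mm) (angle between the x axis of plug and the x axis of stand, either way round above 0.6 rad and z of plug in the frame of stand below 0.064 m and horizontal distance between plug and stand below 0.01 m), for 0.05 s.
2. the plug lies on the cork mat and is let go (horizontal distance between plug and mat below 0.08 m and height (world z) of plug below 0.05 m and height (world z) of plug_grip below 0.13 m and contact force between the fingers and plug below 0.2 N), for 0.2 s.
3. the tray is tipping under the press of the gripper (angle between tray's own z axis and vertical above 0.15 rad and contact force between the fingers and tray above 2 N), for 0.1 s.
4. all three nuts are in the pan (height (world z) of each of nut1, nut2, nut3 below 0.045 m and horizontal distance between each of nut1, nut2, nut3 and stand below 0.18 m), for 0.2 s.
At the end, for the whole second after the job is handed in: The nuts lie still in the pan (below 45 mm, within 180 mm of the stand's axis); the plug is at rest on the mat (foot within 80 mm of the mat's centre, below 50 mm; grip point below 130 mm); the tray is still and level within 0.1 rad; spacers, tabs and pins are still in the tray (all of step 4 and horizontal distance between plug and mat below 0.08 m and height (world z) of plug below 0.05 m and height (world z) of plug_grip below 0.13 m and angle between tray's own z axis and vertical below 0.1 rad and angular speed of tray below 0.2 rad/s and linear speed of each of plug, nut1, nut2, nut3 below 0.02 m/s and z of each of spacer1, spacer2, tab1, tab2, pin1, pin2 in the frame of tray above 0 m and horizontal distance between each of spacer1, spacer2, tab1, tab2, pin1, pin2 and tray below 0.11 m); the robot touches nothing.
It fails at once if a spacer, tab or pin falls out of the tray (below 75 mm) (height (world z) of any of spacer1, spacer2, tab1, tab2, pin1, pin2 below 0.075 m).
It fails at once if a nut is touched by the gripper (over 1 N) (contact force between any of the arm, the fingers and nut1 above 1 N or contact force between any of the arm, the fingers and nut2 above 1 N or contact force between any of the arm, the fingers and nut3 above 1 N).
It fails at once if the tray is pressed harder than 60 N (contact force between any of the fingers, the arm and tray above 60 N).
It fails at once if a thing on the bench (bottle, bar end or flange) is moved by over 40 mm (distance of any of spray, stub, flange from where it was at the start of the episode above 0.04 m).
It also fails if it takes over 56 s, if anything falls off the work surface, if the arm or the gripper's body presses on something with over 40 N, if the wrist force passes 120 N, or if a joint passes its speed limit or range.

### The arm

A 7-joint arm with a two-finger parallel gripper is mounted at the origin on the work surface. World frame = base frame: x ahead of the robot, y to its left, z up, the work surface at z = 0. Lengths are in mm, angles in rad, forces in N, time in s.
With the tool pointing down it reaches from about 400 to 875 mm from the base axis. Payload 4.4 kg.
Tool frame: the origin (TCP) lies where the fingers leave the gripper's body, on its centre line; the fingertips stand 73 mm ahead of it and the grasp point (between the pads) lies 54 mm ahead of it; z points along the fingers, y is the line along which they close (so a half turn about z gives the same grasp; the last joint's range is limited). The gripper opens to 85 mm and grips with 20 to 120 N. Pads are 22 mm wide; open, the fingers measure 114 mm over their backs; the gripper's body (76 mm by 85 mm) begins 54 mm behind the grasp point. The pads swing forward as they close: fully open they stand 13 mm farther back than shut.
Start: joints at [-1.387, 0.628, 0.038, 1.517, -0.027, 0.996, -0.02], TCP at [160.664, 629.844, 303.913] pointing down, gripper open.
Joint ranges: [-3.06, 3.06], [-0.37, 2.12], [-1.25, 1.32], [0.18, 2.47], [-1.1, 4.24], [0.23, 1.98], [-2.94, 2.94]. Speed limits (rad/s): [2.57, 2.57, 3.14, 3.14, 3.14, 3.14, 3.14].

### API

Orientations are given as [roll, pitch, yaw] about the fixed x, y, z axes, in that order (R = Rz(yaw) Ry(pitch) Rx(roll)).
In Python, from cell import ctrl gives the robot as it stands.
- The arm moves only by the tool send_rows, never from a script. Its argument "rows" is a list that holds one entry, the list of rows, each a list of 6 numbers: the shift along the tool's x, y, z in cm, then the turn, a rotation vector about the tool's x, y, z in rad. In form: [[[tx, ty, tz, wx, wy, wz], ...]]. A call has 1 to 10 rows; each row is the pose to reach, as a shift and turn from the pose commanded when the call began, along the tool's axes at that moment; what a row does not reach only later rows make up. A row lasts 1/10 s, in which the tool goes at most 50 mm and 8.59 degrees, less where a joint would pass 70% of its speed; a pose out of reach is approached as far as the arm can. A call with a gripper value outside its range is refused whole. "grip" is the closure in counts, from 0 (fully open) to 255 (shut), set as the call begins (left out, the last holds). The fingers move at their own pace and stop on an object; the grip force is fixed at half the most. Time passes only in rows, so rows that repeat a pose let the fingers close. It gives the time, the measured TCP pose, the force, the opening and the grip force at its end, in the units of the state.
- ctrl.read_state(): the state, without advancing time (a new reading comes with each control period).
- ctrl.get_image(name): name is "side" or "top"; returns a dict with "pixels" (400x640x3 uint8, red, green, blue), "fx", "fy", "cx", "cy" (pixels), "extrinsics" (4x4, takes a point from camera to world coordinates). Camera axes: x right, y up, looking along -z (the intrinsics and any distortion apply to the point x, -y, -z); pixel columns grow to the right and rows downward; lengths in mm; the calibration is good to about 2 mm. A picture is of the moment at which its call begins. There is no depth.
- ctrl.finish_job(): hands the job in; it is judged then, once.
The state is a dict: "clock": time; "qpos": joint angles; "qd": joint speeds; "tau": joint torques, N m; "eef_pos": TCP position; "tool_rot": TCP orientation; "force": force on the tool from outside, world axes, zero at the start; "torque": the same for the moment, N m; "width": finger opening in mm; "gripper_force": force on a finger pad.
Only numpy, scipy, OpenCV 4.12 (cv2) and the standard library are available. Lean on these libraries where they do the work, as an engineer would, in place of code of your own. Each camera call takes 0.05 s, during which the arm holds its last target. There are 200 camera calls.

## Working session

There is one attempt and no reset: what is moved stays moved. The work goes in short steps, Python scripts to look and compute and a tool call to move; the robot and the scene stay as the last step left them, time stands still between calls to the robot, and variables do not carry over. Pictures are saved under pics/ and viewed, at most 10 in all, crops included, and the job is handed in when it is done.

Besides the shell and the picture viewer there is one more tool, called after "Request:" as name([rows], argument=value, ...), one row to a line, values as JSON. send_rows: Moves the arm, as the interface text tells. Its arguments: {"type":"object","properties":{"rows":{"type":"array","items":{"type":"array","items":{"type":"array","items":{"type":"number"}}}},"grip":{"type":"number"}},"required":["rows"]}

```bash
mkdir -p pics; ls
cat > h.py <<'E'
import numpy as np, cv2, pickle
from cell import ctrl
def grab(n,f):
    im=ctrl.get_image(n); pickle.dump(im,open(f'pics/{f}.pkl','wb'))
    cv2.imwrite(f'pics/{f}.png',np.asarray(im['pixels'])[:,:,::-1]); return im
def load(f): return pickle.load(open(f'pics/{f}.pkl','rb'))
def ray(im,u,v):
    E=np.array(im['extrinsics']); d=np.array([(u-im['cx'])/im['fx'],-(v-im['cy'])/im['fy'],-1.])
    return E[:3,3],E[:3,:3]@d
def at_z(im,u,v,z):
    o,d=ray(im,u,v); return o+d*(z-o[2])/d[2]
def proj(im,p):
    E=np.array(im['extrinsics']); c=E[:3,:3].T@(np.array(p,float)-E[:3,3])
    return im['cx']+im['fx']*c[0]/-c[2], im['cy']-im['fy']*c[1]/-c[2]
E
python3 - <<'E'
from h import *
for n in('top','side'):
    im=grab(n,n+'0'); print({k:v for k,v in im.items() if k!='pixels'})
s=ctrl.read_state(); print(s)
E
```

```text
pics
{'fx': 445.88879352511304, 'fy': 445.88879352511304, 'cx': 323.01928740864037, 'cy': 194.59822542011315, 'extrinsics': array([[-1.63003792e-02,  9.95743044e-01, -9.07198331e-02,
         3.40097395e+02],
       [-9.99865745e-01, -1.60815868e-02,  3.14222962e-03,
         6.76250099e+01],
       [ 1.66993442e-03,  9.07588731e-02,  9.95871497e-01,
         1.37893864e+03],
       [ 0.00000000e+00,  0.00000000e+00,  0.00000000e+00,
         1.00000000e+00]])}
{'fx': 443.6824881315943, 'fy': 443.6824881315943, 'cx': 311.09850937428206, 'cy': 203.06431904380503, 'extrinsics': array([[ 9.96012320e-01,  4.22722972e-02, -7.85653343e-02,
         3.71528636e+02],
       [-8.76804650e-02,  6.26480032e-01, -7.74490094e-01,
        -8.69820062e+02],
       [ 1.64801377e-02,  7.78290320e-01,  6.27688285e-01,
         8.65828729e+02],
       [ 0.00000000e+00,  0.00000000e+00,  0.00000000e+00,
         1.00000000e+00]])}
{'clock': 0.1, 'qpos': array([-1.38678893,  0.62926729,  0.03842728,  1.51828745, -0.02698766,
        0.9963078 , -0.01999834]), 'qd': array([ 3.33487141e-04, -1.73917463e-03, -1.73782852e-04, -3.43575327e-03,
        5.68366446e-05, -1.08625136e-03, -7.85262018e-04]), 'tau': array([ 3.42546118e-03, -5.64534760e+01,  1.23064220e+00, -1.93974870e+01,
        1.12583139e-02,  5.39957880e-03, -1.17557155e-05]), 'eef_pos': array([160.54369277, 629.39895759, 303.06555135]), 'tool_rot': array([-3.13984033e+00,  1.90880145e-05,  2.89180734e+00]), 'force': array([-0.13971033,  0.71160455,  0.16863899]), 'torque': array([-0.0431193 ,  0.03304062,  0.01946644]), 'gripper_force': 0.0, 'width': 85.51318102915579}
```

View pics/top0.png

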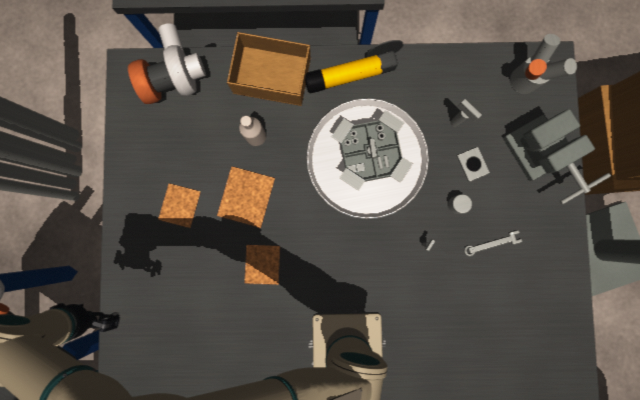

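View pics/side0.png

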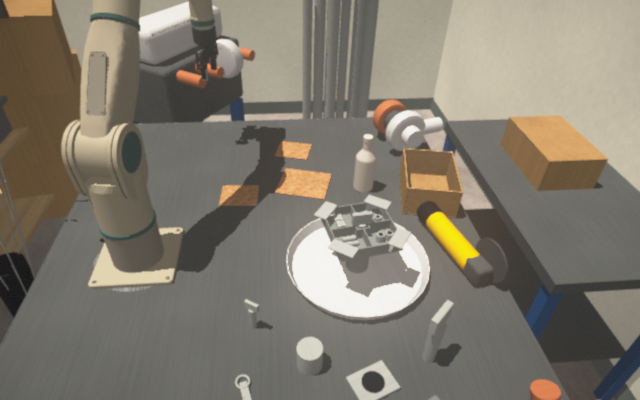

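The top view shows the tray at about (370,150), the largest cork mat at (246,197), and two smaller mats at (180,204) and (263,264). The plug candidates are the one in the hub at (371,150), a small one at (428,242) and a large one at (465,108). The hub one fits, because it is the middle-sized one and it sits in the tray. I'll confirm this in an enlarged crop.

Run:
```python
from h import *
a=load('top0'); b=load('side0')
pa=np.asarray(a['pixels'])[:,:,::-1]; pb=np.asarray(b['pixels'])[:,:,::-1]
c1=cv2.resize(pa[105:195,325:415],(400,400),interpolation=cv2.INTER_CUBIC)   # x4.444
c2=cv2.resize(pb[190:270,310:410],(400,320),interpolation=cv2.INTER_CUBIC)  # x4
out=np.zeros((400,800,3),np.uint8); out[:,:400]=c1; out[:320,400:]=c2
cv2.imwrite('pics/crop1.png',out)
# pan: bright blob in top
hsv=cv2.cvtColor(pa,cv2.COLOR_BGR2HSV)
m=((hsv[:,:,2]>150)&(hsv[:,:,1]<40)).astype(np.uint8); m[:90]=0;m[230:]=0;m[:,:300]=0;m[:,440:]=0
n,l,st,ce=cv2.connectedComponentsWithStats(m); i=1+st[1:,4].argmax()
cs,_=cv2.findContours((l==i).astype(np.uint8),cv2.RETR_EXTERNAL,cv2.CHAIN_APPROX_NONE)
h=cv2.convexHull(max(cs,key=len))[:,0]
P=np.array([at_z(a,u,v,30)[:2] for u,v in h]); A=np.c_[2*P,np.ones(len(P))]
s=np.linalg.lstsq(A,(P**2).sum(1),rcond=None)[0]; print('pan',s[:2],np.sqrt(s[2]+s[0]**2+s[1]**2),st[i])
mm=((hsv[:,:,0]<20)&(hsv[:,:,1]>90)&(hsv[:,:,2]>100)).astype(np.uint8); mm[:160]=0;mm[240:]=0;mm[:,:210]=0;mm[:,290:]=0
n,l,st,ce=cv2.connectedComponentsWithStats(mm); i=1+st[1:,4].argmax()
ys,xs=np.where(l==i); r=cv2.minAreaRect(np.c_[xs,ys].astype(np.float32)); bx=cv2.boxPoints(r)
print('mat px',r); W=np.array([at_z(a,u,v,4) for u,v in bx]); print(W,W.mean(0),np.linalg.norm(np.diff(W,axis=0),axis=1))
for n,(u,v) in dict(plug=(371,150)).items(): print(n,at_z(a,u,v,184))
for n,(u,v,z) in dict(spray=(250,125,190),stub=(460,202,60),mat2=(180,204,4),).items(): print(n,at_z(a,u,v,z))
```

```text
pan [584.11595763 -71.57366738] 178.50263441252233 [ 307   99  120  115 7400]
mat px ((245.48114013671875, 196.5660400390625), (46.01578140258789, 52.47172927856445), 15.945395469665527)
[[406.07760375 393.66401855   4.        ]
 [562.48099044 349.65222198   4.        ]
 [520.59662337 212.16730812   4.        ]
 [364.99979587 257.48865544   4.        ]] [463.53875336 303.24305102   4.        ] [162.47786805 143.72335142 162.06294225]
plug [568.47322746 -68.43955934 184.        ]
spray [641.35039313 259.02995938 190.        ]
stub [ 431.63227254 -342.58770895   60.        ]
mat2 [443.3258039  505.45983487   4.        ]
```

View pics/crop1.png

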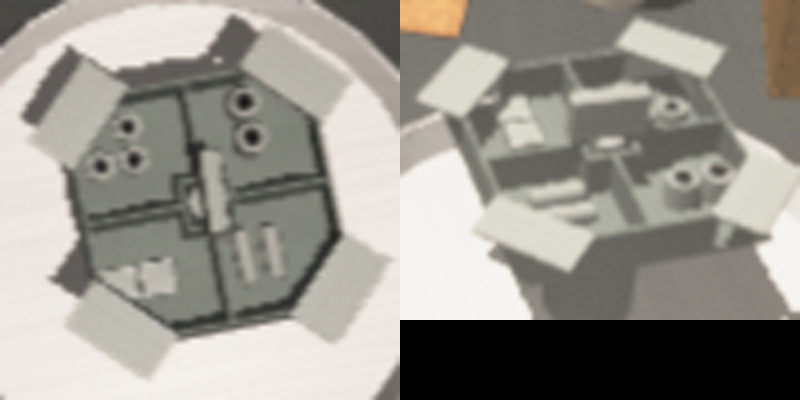

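The crop confirms the plug in the hub, with its bar along the divider at crop (214,190). Three flat nuts are in the +x+y compartment (127,127), (100,165), (133,160). The spacers are in +x−y, the tabs in −x+y and the pins in −x−y. Next I'll fit the stand pose from the plate centres in both views.

```bash
cat > fit.py <<'E'
from h import *
from scipy.optimize import least_squares
a=load('top0'); b=load('side0')
T=lambda x,y:(325+(x+.5)/4.4444-.5,105+(y+.5)/4.4444-.5); S=lambda x,y:(310+(x-400+.5)/4-.5,190+(y+.5)/4-.5)
obs=[(a,T(76,109),(70,70,152)),(a,T(296,72),(70,-70,152)),(a,T(341,288),(-70,-70,152)),(a,T(122,328),(-70,70,152)),
 (b,S(463,80),(-70,70,152)),(b,S(671,46),(70,70,152)),(b,S(533,233),(-70,-70,152))]
def f(p):
    c,s=np.cos(p[2]),np.sin(p[2]); r=[]
    for im,uv,(x,y,z) in obs: r+=list(np.subtract(proj(im,(p[0]+c*x-s*y,p[1]+s*x+c*y,z)),uv))
    return np.array(r)
r=least_squares(f,[580,-70,.2]); X,Y,Q=r.x
E
python3 - <<'E'
from fit import *
print(r.x); print(r.fun.reshape(-1,2).round(2))
o,d=[],[]
print('bar top ctr from top', at_z(a,*T(214,190),184), 'ends',at_z(a,*T(207,151),184)[:2],at_z(a,*T(221,231),184)[:2])
print('proj pan ctr top->', [np.round(proj(a,(X,Y,184)),1),np.round(proj(b,(X,Y,184)),1)])
# overlay check: tray corners, plug bar outline, plates, pan rim in both views
def W(x,y,z): return X+np.cos(Q)*x-np.sin(Q)*y, Y+np.sin(Q)*x+np.cos(Q)*y, z
outs=[]
for im,(x0,y0,w) in((a,(300,90,135)),(b,(280,165,160))):
    k=400/w; p=cv2.resize(np.asarray(im['pixels'])[y0:y0+w,x0:x0+w,::-1],(400,400),interpolation=cv2.INTER_CUBIC)
    L=lambda pts,col: cv2.polylines(p,[np.array([[(proj(im,q)[0]-x0+.5)*k,(proj(im,q)[1]-y0+.5)*k] for q in pts]).round().astype(int)],True,col,1)
    th=np.linspace(0,6.28,60); L([W(186*np.cos(t),186*np.sin(t),30) for t in th],(0,0,255))
    L([W(i,j,184) for i,j in((25,6),(25,-6),(-25,-6),(-25,6))],(0,255,0))
    L([W(0,80,148),W(0,-80,148)],(255,0,0)); L([W(80,0,148),W(-80,0,148)],(255,0,0))
    for sx in(1,-1):
      for sy in(1,-1):
        e=np.array([sx,sy])/2**.5; n=np.array([-e[1],e[0]])
        L([W(*(np.array([70*sx,70*sy])+i*17*e+j*32*n),152) for i,j in((1,1),(1,-1),(-1,-1),(-1,1))],(255,0,255))
    outs.append(p)
cv2.imwrite('pics/ov.png',np.hstack(outs))
E
```

```text
[ 5.76134028e+02 -7.39805213e+01  1.72749175e-01]
[[ 0.51  0.71]
 [-0.03 -0.16]
 [ 0.   -0.22]
 [-0.15  0.17]
 [ 0.24 -0.17]
 [ 0.16  0.08]
 [ 0.03 -0.38]]
bar top ctr from top [575.65738793 -73.42051189 184.        ] ends [599.94333897 -69.77215005] [550.22388306 -77.02267951]
proj pan ctr top-> [array([373. , 147.2]), array([362.5, 212.9])]
```

View pics/ov.png

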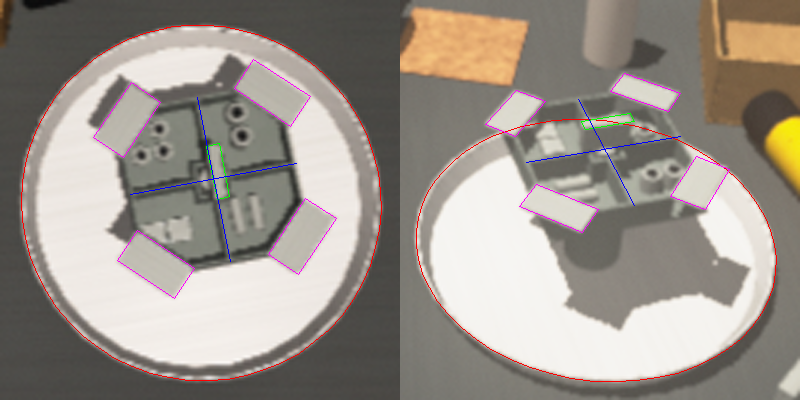

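The overlay fits the rim, plates, dividers and bar to about a pixel. The stand is at (576,−73.8) with yaw 0.173, the bar yaw is 0.145, and the mat centre is (463.5,303). Moving above the hub now.

Request:
send_rows([
  [[-57.6, -57.9, 0, 0, 0, -0.395], [-57.6, -57.9, 0, 0, 0, -0.395], [-57.6, -57.9, 0, 0, 0, -0.395], [-57.6, -57.9, 0, 0, 0, -0.395], [-57.6, -57.9, 0, 0, 0, -0.395], [-57.6, -57.9, 0, 0, 0, -0.395], [-57.6, -57.9, 0, 0, 0, -0.395], [-57.6, -57.9, 0, 0, 0, -0.395], [-57.6, -57.9, 0, 0, 0, -0.395], [-57.6, -57.9, 0, 0, 0, -0.395]],
], grip=0)

```text
clock: 1.1
eef_pos: [415.3, 197.3, 303.9]
tool_rot: [3.142, -0.0, -2.996]
force: [0.3, 0.2, 0.3]
width: 85.1
gripper_force: 0.0
```

```bash
cat > go.py <<'E'
import sys
from h import *
from scipy.spatial.transform import Rotation as R
s=ctrl.read_state(); p=s['eef_pos']; M=R.from_euler('xyz',s['tool_rot'])
x,y,z,yaw=map(float,sys.argv[1:5]); G=R.from_euler('xyz',[np.pi,0,yaw])
print('clock',s['clock'],'pos',p.round(1),'rot',s['tool_rot'].round(3),'q',s['qpos'].round(2),'F',s['force'].round(1),'w',round(s['width'],1))
print('shift cm',(M.inv().apply(np.array([x,y,z])-p)/10).round(2),'turn',(M.inv()*G).as_rotvec().round(3))
E
python3 go.py 575.9 -73.7 290 3.287
```

```text
clock 1.1 pos [415.3 197.3 303.9] rot [ 3.142 -0.    -2.996] q [-0.48  0.36 -0.03  2.03  0.02  0.76  1.19] F [0.3 0.2 0.3] w 85.1
shift cm [-11.96 -29.14   1.38] turn [ 0. -0.  0.]
```

Request:
send_rows([
  [[-12, -29.1, 1.4, 0, 0, 0], [-12, -29.1, 1.4, 0, 0, 0], [-12, -29.1, 1.4, 0, 0, 0], [-12, -29.1, 1.4, 0, 0, 0], [-12, -29.1, 1.4, 0, 0, 0], [-12, -29.1, 1.4, 0, 0, 0], [-12, -29.1, 1.4, 0, 0, 0], [-12, -29.1, 1.4, 0, 0, 0], [-12, -29.1, 1.4, 0, 0, 0], [-12, -29.1, 1.4, 0, 0, 0]],
])

```text
clock: 2.1
eef_pos: [574.9, -69.1, 289.8]
tool_rot: [3.14, -0.001, -2.993]
force: [0.1, 0.3, -0.7]
width: 85.3
gripper_force: 0.0
```

```bash
python3 go.py 575.9 -73.7 226 3.287
```

```text
clock 2.1 pos [574.9 -69.1 289.8] rot [ 3.140e+00 -1.000e-03 -2.993e+00] q [ 0.07  0.54  0.    1.74 -0.    0.86  1.79] F [ 0.1  0.3 -0.7] w 85.3
shift cm [-0.04 -0.48  6.38] turn [ 0.002 -0.001  0.003]
```

Request:
send_rows([
  [[0, 0, 1.5, 0, 0, 0], [0, 0, 3, 0, 0, 0], [0, 0, 3, 0, 0, 0], [0, 0, 3, 0, 0, 0]],
])

```text
clock: 2.5
eef_pos: [575.4, -70.0, 260.2]
tool_rot: [3.141, -0.0, -2.994]
force: [-0.5, -0.0, 0.6]
width: 85.5
gripper_force: 0.0
```

```bash
python3 go.py 575.9 -73.7 226 3.287; python3 -c "
from h import *
grab('side','s1')"
```

```text
clock 2.5 pos [575.4 -70.  260.2] rot [ 3.141 -0.    -2.994] q [ 0.07  0.58  0.    1.77 -0.    0.8   1.79] F [-0.5 -0.   0.6] w 85.5
shift cm [-0.   -0.37  3.42] turn [ 0.001 -0.     0.002]
```

View pics/s1.png

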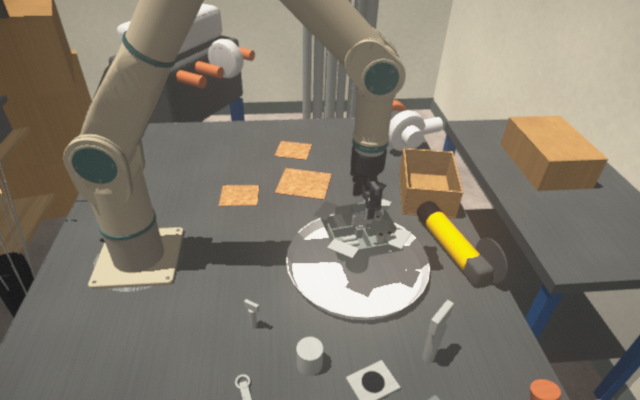

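The gripper is over the hub, with the fingers at about pixel (372,195) in the side view. Next I'll apply the 3.7 mm lateral correction, descend and close.

Request:
send_rows([
  [[0, -0.37, 0, 0, 0, 0], [0, -0.37, 1, 0, 0, 0], [0, -0.37, 2, 0, 0, 0], [0, -0.37, 3, 0, 0, 0], [0, -0.37, 3.4, 0, 0, 0], [0, -0.37, 3.4, 0, 0, 0], [0, -0.37, 3.4, 0, 0, 0]],
])

```text
clock: 3.25
eef_pos: [576.2, -75.0, 225.7]
tool_rot: [3.142, -0.0, -2.996]
force: [-0.5, -0.1, 0.4]
width: 85.3
gripper_force: 0.0
```

```bash
python3 go.py 575.9 -73.7 226 3.287
```

```text
clock 3.25 pos [576.2 -75.  225.7] rot [ 3.142 -0.    -2.996] q [ 0.08  0.63  0.    1.79 -0.    0.72  1.8 ] F [-0.5 -0.1  0.4] w 85.3
shift cm [ 0.01  0.13 -0.03] turn [ 0. -0. -0.]
```

Request:
send_rows([
  [[0, 0.13, 0, 0, 0, 0], [0, 0.13, 0, 0, 0, 0], [0, 0.13, 0, 0, 0, 0], [0, 0.13, 0, 0, 0, 0], [0, 0.13, 0, 0, 0, 0], [0, 0.13, 0, 0, 0, 0], [0, 0.13, 0, 0, 0, 0], [0, 0.13, 0, 0, 0, 0], [0, 0.13, 0, 0, 0, 0], [0, 0.13, 0, 0, 0, 0]],
], grip=255)

```text
clock: 4.25
eef_pos: [576.0, -73.6, 226.1]
tool_rot: [3.141, 0.0, -2.997]
force: [-1.4, 1.1, 5.1]
width: 11.0
gripper_force: 59.3
```

```bash
python3 go.py 575.9 -73.7 226 3.287
```

```text
clock 4.25 pos [576.  -73.6 226.1] rot [ 3.141  0.    -2.997] q [ 0.08  0.62  0.    1.79 -0.    0.72  1.8 ] F [-1.4  1.1  5.1] w 11.0
shift cm [ 0.01 -0.01  0.01] turn [ 0.  0. -0.]
```

The bar is gripped at 11 mm with 59 N. Twisting by 0.9 rad.

Request:
send_rows([
  [[0, 0, 0, 0, 0, 0.1], [0, 0, 0, 0, 0, 0.2], [0, 0, 0, 0, 0, 0.3], [0, 0, 0, 0, 0, 0.4], [0, 0, 0, 0, 0, 0.5], [0, 0, 0, 0, 0, 0.6], [0, 0, 0, 0, 0, 0.7], [0, 0, 0, 0, 0, 0.8], [0, 0, 0, 0, 0, 0.9], [0, 0, 0, 0, 0, 0.9]],
])

```text
clock: 5.25
eef_pos: [576.4, -74.0, 226.1]
tool_rot: [-3.141, 0.002, 2.387]
force: [-0.0, 0.4, 4.3]
width: 11.5
gripper_force: 58.8
```

Request:
send_rows([
  [[0, 0, 0, 0, 0, 0], [0, 0, 0, 0, 0, 0], [0, 0, 0, 0, 0, 0]],
])

```text
clock: 5.55
eef_pos: [576.3, -74.1, 226.1]
tool_rot: [3.141, 0.001, 2.388]
force: [0.6, -0.3, 4.9]
width: 11.1
gripper_force: 58.8
```

```bash
python3 go.py 575.9 -73.7 226 3.287
python3 - <<'E'
from h import *
p=np.vstack([cv2.resize(np.asarray(grab('top','t2')['pixels'])[105:195,325:415,::-1],(300,300),interpolation=cv2.INTER_CUBIC),cv2.resize(np.asarray(grab('side','s2')['pixels'])[170:270,310:410,::-1],(300,300),interpolation=cv2.INTER_CUBIC)])
cv2.imwrite('pics/c2.png',p)
E
```

```text
clock 5.55 pos [576.3 -74.1 226.1] rot [3.141e+00 1.000e-03 2.388e+00] q [-0.09  0.64  0.26  1.8  -0.23  0.73  1.11] F [ 0.6 -0.3  4.9] w 11.1
shift cm [0.05 0.   0.01] turn [ 0.     0.001 -0.899]
```

View pics/c2.png

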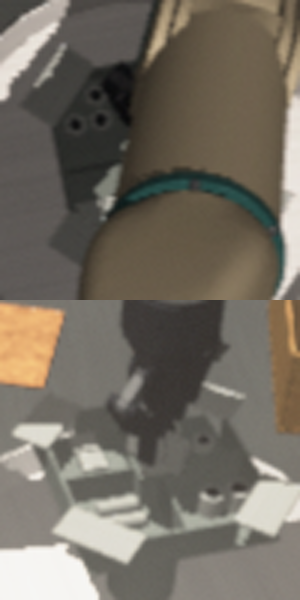

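The gripper is twisted 0.9 rad, the opening is still 11 mm and the tray is level. Pulling straight up.

Request:
send_rows([
  [[0, 0, -0.5, 0, 0, 0], [0, 0, -1.5, 0, 0, 0], [0, 0, -3, 0, 0, 0], [0, 0, -4.5, 0, 0, 0], [0, 0, -6, 0, 0, 0], [0, 0, -8, 0, 0, 0], [0, 0, -10, 0, 0, 0], [0, 0, -12, 0, 0, 0], [0, 0, -14, 0, 0, 0], [0, 0, -14, 0, 0, 0]],
])

```text
clock: 6.65
eef_pos: [576.6, -74.0, 368.5]
tool_rot: [3.139, 0.003, 2.387]
force: [0.1, -0.8, -1.1]
width: 11.1
gripper_force: 58.8
```

```bash
python3 go.py 463.5 303.2 366 2.388
python3 - <<'E'
from h import *
p=cv2.resize(np.asarray(grab('side','s3')['pixels'])[130:270,280:420,::-1],(500,500),interpolation=cv2.INTER_CUBIC)
cv2.imwrite('pics/c3.png',p)
E
```

```text
clock 6.65 pos [576.6 -74.  368.5] rot [3.139e+00 3.000e-03 2.387e+00] q [-0.13  0.48  0.32  1.64 -0.17  1.05  1.06] F [ 0.1 -0.8 -1.1] w 11.1
shift cm [34.08 19.73  0.19] turn [ 0.003  0.003 -0.001]
```

View pics/c3.png

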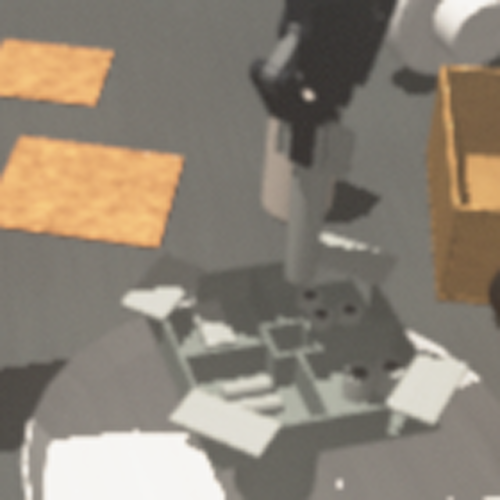

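The plug is out and hangs upright, with its foot at crop (300,278) clear of the hub. Carrying it to the mat.

Request:
send_rows([
  [[3.4, 2, 0, 0, 0, 0], [6.8, 4, 0, 0, 0, 0], [10.2, 6, 0, 0, 0, 0], [13.6, 7.9, 0, 0, 0, 0], [17, 9.9, 0, 0, 0, 0], [20.4, 11.8, 0, 0, 0, 0], [23.8, 13.8, 0, 0, 0, 0], [27.2, 15.8, 0, 0, 0, 0], [30.6, 17.8, 0, 0, 0, 0], [34.1, 19.7, 0.2, 0, 0, 0]],
])

```text
clock: 7.7
eef_pos: [461.2, 304.4, 362.6]
tool_rot: [-3.139, -0.0, 2.387]
force: [2.0, -0.1, -1.3]
width: 11.3
gripper_force: 58.7
```

Request:
send_rows([
  [[0, 0, 3, 0, 0, 0], [0, 0, 6, 0, 0, 0], [0, 0, 9, 0, 0, 0], [0, 0, 12, 0, 0, 0], [0, 0, 14.5, 0, 0, 0], [0, 0, 16.5, 0, 0, 0], [0, 0, 17.5, 0, 0, 0], [0, 0, 18, 0, 0, 0], [0, 0, 18, 0, 0, 0], [0, 0, 18, 0, 0, 0]],
])

```text
clock: 8.7
eef_pos: [462.9, 303.6, 184.5]
tool_rot: [3.14, 0.0, 2.387]
force: [-0.7, -0.6, -0.8]
width: 11.4
gripper_force: 58.7
```

```bash
python3 go.py 463.5 303.2 171 2.388
```

```text
clock 8.7 pos [462.9 303.6 184.5] rot [3.14  0.    2.387] q [-0.75  0.66  0.19  1.9  -0.21  0.59  0.38] F [-0.7 -0.6 -0.8] w 11.4
shift cm [-0.07  0.02  1.36] turn [ 0.001  0.    -0.001]
```

Request:
send_rows([
  [[0, 0, 0.5, 0, 0, 0], [0, 0, 0.9, 0, 0, 0], [0, 0, 1.2, 0, 0, 0], [0, 0, 1.35, 0, 0, 0], [0, 0, 1.4, 0, 0, 0], [0, 0, 1.4, 0, 0, 0]],
])

```text
clock: 9.3
eef_pos: [462.5, 303.3, 170.1]
tool_rot: [-3.142, -0.0, 2.387]
force: [0.8, -0.0, 1.5]
width: 11.1
gripper_force: 59.2
```

```bash
python3 go.py 463.5 303.2 170 2.388
```

```text
clock 9.3 pos [462.5 303.3 170.1] rot [-3.142 -0.     2.387] q [-0.75  0.69  0.18  1.91 -0.21  0.56  0.39] F [ 0.8 -0.   1.5] w 11.1
shift cm [-0.09  0.06  0.01] turn [-0.    -0.    -0.001]
```

Contact with the mat is light, so I'll release gently in steps.

Request:
send_rows([
  [[0, 0, 0.05, 0, 0, 0], [0, 0, 0.05, 0, 0, 0], [0, 0, 0.05, 0, 0, 0]],
])

```text
clock: 9.6
eef_pos: [462.5, 303.4, 170.1]
tool_rot: [3.141, -0.0, 2.387]
force: [-1.0, -0.8, 7.2]
width: 11.1
gripper_force: 60.0
```

Request:
send_rows([
  [[0, 0, 0, 0, 0, 0], [0, 0, 0, 0, 0, 0], [0, 0, 0, 0, 0, 0], [0, 0, 0, 0, 0, 0]],
], grip=200)

```text
clock: 10.0
eef_pos: [462.5, 303.4, 169.2]
tool_rot: [-3.142, -0.0, 2.387]
force: [0.2, 0.3, -0.8]
width: 18.6
gripper_force: 0.0
```

Request:
send_rows([
  [[0, 0, 0, 0, 0, 0], [0, 0, 0, 0, 0, 0], [0, 0, 0, 0, 0, 0], [0, 0, 0, 0, 0, 0], [0, 0, 0, 0, 0, 0], [0, 0, 0, 0, 0, 0]],
], grip=80)

```text
clock: 10.6
eef_pos: [462.5, 303.4, 169.4]
tool_rot: [3.142, -0.0, 2.387]
force: [-0.4, 0.2, 1.4]
width: 58.5
gripper_force: 0.0
```

```bash
python3 go.py 463.5 303.2 300 2.388
python3 - <<'E'
from h import *
p=cv2.resize(np.asarray(grab('side','s4')['pixels'])[110:230,240:360,::-1],(500,500),interpolation=cv2.INTER_CUBIC)
cv2.imwrite('pics/c4.png',p)
E
```

```text
clock 10.6 pos [462.5 303.4 169.4] rot [ 3.142 -0.     2.387] q [-0.75  0.69  0.18  1.91 -0.21  0.56  0.39] F [-0.4  0.2  1.4] w 58.5
shift cm [ -0.09   0.06 -13.06] turn [ 0.    -0.    -0.001]
```

View pics/c4.png

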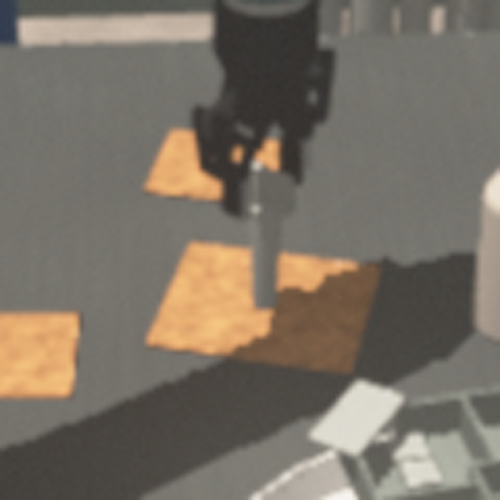

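The plug stands upright near the centre of the mat, with its foot at crop (264,300), and is let go. Lifting off and going to the nut plate with the gripper shut.

Request:
send_rows([
  [[0, 0, -1, 0, 0, 0], [0, 0, -3, 0, 0, 0], [0, 0, -6, 0, 0, 0], [0, 0, -9, 0, 0, 0], [0, 0, -12, 0, 0, 0], [0, 0, -14, 0, 0, 0], [0, 0, -14, 0, 0, 0]],
])

```text
clock: 11.35
eef_pos: [463.9, 304.1, 313.1]
tool_rot: [3.135, 0.001, 2.387]
force: [0.6, 0.6, -0.5]
width: 58.6
gripper_force: 0.0
```

```bash
python3 go.py 635.8 11.2 300 0.958
```

```text
clock 11.35 pos [463.9 304.1 313.1] rot [3.135e+00 1.000e-03 2.387e+00] q [-0.8   0.49  0.25  1.79 -0.15  0.88  0.33] F [ 0.6  0.6 -0.5] w 58.6
shift cm [-32.59  -9.56   1.29] turn [ 0.007 -0.004  1.429]
```

Request:
send_rows([
  [[-3.2, -1, 0, 0, 0, 0.14], [-6.4, -2, 0, 0, 0, 0.28], [-9.6, -2.9, 0, 0, 0, 0.42], [-13, -3.8, 0, 0, 0, 0.56], [-16.3, -4.8, 0, 0, 0, 0.7], [-19.6, -5.7, 0, 0, 0, 0.84], [-22.8, -6.7, 0.3, 0, 0, 0.98], [-26, -7.6, 0.6, 0, 0, 1.12], [-29.3, -8.6, 1, 0, 0, 1.26], [-32.6, -9.6, 1.3, 0, 0, 1.4]],
], grip=255)

```text
clock: 12.35
eef_pos: [634.2, 9.1, 295.5]
tool_rot: [-3.14, 0.001, 0.981]
force: [-0.1, 0.8, -0.9]
width: -0.1
gripper_force: 0.0
```

Request:
send_rows([
  [[0, 0, 0, 0, 0, 0], [0, 0, 0, 0, 0, 0], [0, 0, 0, 0, 0, 0], [0, 0, 0, 0, 0, 0]],
])

```text
clock: 12.75
eef_pos: [633.7, 11.8, 296.2]
tool_rot: [-3.14, -0.001, 0.989]
force: [-0.2, 0.0, -0.6]
width: 0.0
gripper_force: 0.0
```

```bash
python3 go.py 635.8 11.2 230 0.958
```

```text
clock 12.75 pos [633.7  11.8 296.2] rot [-3.14e+00 -1.00e-03  9.89e-01] q [-0.41  0.68  0.61  1.58 -0.44  1.02 -0.25] F [-0.2  0.  -0.6] w 0.0
shift cm [0.06 0.22 6.62] turn [-0.001 -0.001  0.031]
```

Request:
send_rows([
  [[0.06, 0.2, 1.5, 0, 0, 0.03], [0.06, 0.2, 3, 0, 0, 0.03], [0.06, 0.2, 4.5, 0, 0, 0.03], [0.06, 0.2, 5.8, 0, 0, 0.03], [0.06, 0.2, 6.5, 0, 0, 0.03], [0.06, 0.2, 6.6, 0, 0, 0.03], [0.06, 0.2, 6.6, 0, 0, 0.03]],
])

```text
clock: 13.45
eef_pos: [636.3, 9.3, 230.3]
tool_rot: [3.141, 0.0, 0.957]
force: [-0.6, -0.3, 0.3]
width: 0.2
gripper_force: 0.0
```

```bash
python3 go.py 635.8 11.2 180 0.958
```

```text
clock 13.45 pos [636.3   9.3 230.3] rot [3.141 0.    0.957] q [-0.39  0.76  0.58  1.64 -0.5   0.89 -0.23] F [-0.6 -0.3  0.3] w 0.2
shift cm [ 0.13 -0.15  5.03] turn [ 0.     0.    -0.001]
```

Request:
send_rows([
  [[0.1, -0.15, 0.3, 0, 0, 0], [0.1, -0.15, 0.8, 0, 0, 0], [0.1, -0.15, 1.4, 0, 0, 0], [0.1, -0.15, 2, 0, 0, 0], [0.1, -0.15, 2.5, 0, 0, 0], [0.1, -0.15, 3, 0, 0, 0], [0.1, -0.15, 3.5, 0, 0, 0], [0.1, -0.15, 4, 0, 0, 0]],
])

```text
clock: 14.25
eef_pos: [637.9, 12.3, 191.4]
tool_rot: [3.138, -0.004, 0.958]
force: [3.6, 3.5, 7.6]
width: -0.3
gripper_force: 4.5
```

```bash
python3 go.py 635.8 11.2 160 0.958
```

```text
clock 14.25 pos [637.9  12.3 191.4] rot [ 3.138 -0.004  0.958] q [-0.38  0.81  0.54  1.67 -0.54  0.82 -0.21] F [3.6 3.5 7.6] w -0.3
shift cm [-0.23 -0.12  3.14] turn [ 0.004 -0.004 -0.   ]
```

Request:
send_rows([
  [[0, 0, 0.5, 0, 0, 0], [0, 0, 1, 0, 0, 0], [0, 0, 1.5, 0, 0, 0], [0, 0, 2, 0, 0, 0], [0, 0, 2, 0, 0, 0]],
])

```text
clock: 14.75
eef_pos: [639.4, 10.3, 172.4]
tool_rot: [3.133, -0.004, 0.957]
force: [5.5, -0.1, 11.0]
width: -0.1
gripper_force: 5.7
```

Request:
send_rows([
  [[0, 0, 0.3, 0, 0, 0], [0, 0, 0.6, 0, 0, 0], [0, 0, 0.6, 0, 0, 0]],
])

```text
clock: 15.05
eef_pos: [639.6, 9.9, 166.9]
tool_rot: [3.132, -0.004, 0.957]
force: [6.1, -0.6, 11.5]
width: -0.1
gripper_force: 6.0
```

```bash
python3 go.py 635.8 11.2 160 0.958
python3 - <<'E'
from h import *
p=cv2.resize(np.asarray(grab('side','s5')['pixels'])[170:320,280:440,::-1],(640,600),interpolation=cv2.INTER_CUBIC)
cv2.imwrite('pics/c5.png',p)
E
```

```text
clock 15.05 pos [639.6   9.9 166.9] rot [ 3.132 -0.004  0.957] q [-0.36  0.84  0.52  1.68 -0.56  0.77 -0.19] F [ 6.1 -0.6 11.5] w -0.1
shift cm [-0.12 -0.39  0.68] turn [ 0.01  -0.004 -0.001]
```

View pics/c5.png

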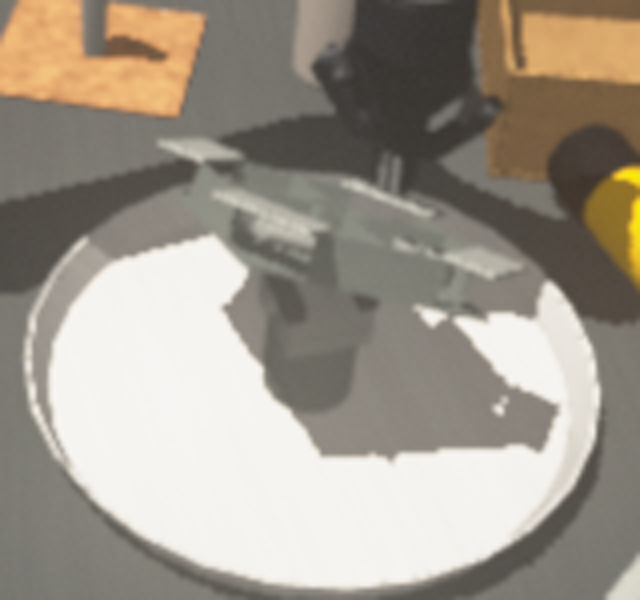

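The tray tips with plate a down at crop (395,195), and the force is smooth at 11.5 N. Going on to the stop in small steps.

Request:
send_rows([
  [[0, -0.2, 0.3, 0, 0, 0], [0, -0.2, 0.5, 0, 0, 0], [0, -0.2, 0.5, 0, 0, 0]],
])

```text
clock: 15.4
eef_pos: [638.5, 11.5, 162.2]
tool_rot: [3.131, -0.005, 0.957]
force: [6.8, 1.6, 12.5]
width: -0.2
gripper_force: 6.5
```

Request:
send_rows([
  [[0, 0, 0.3, 0, 0, 0], [0, 0, 0.3, 0, 0, 0], [0, 0, 0.3, 0, 0, 0]],
])

```text
clock: 15.7
eef_pos: [638.7, 11.4, 159.6]
tool_rot: [3.131, -0.006, 0.957]
force: [6.5, 0.6, 13.5]
width: 0.2
gripper_force: 6.8
```

```bash
python3 go.py 635.8 11.2 155 0.958
python3 - <<'E'
from h import *
p=np.asarray(grab('top','t6')['pixels'])[90:225,300:435,::-1]
q=np.asarray(grab('side','s6')['pixels'])[190:290,300:400,::-1]
cv2.imwrite('pics/c6.png',np.hstack([cv2.resize(p,(400,400),interpolation=2),cv2.resize(q,(400,400),interpolation=2)]))
E
```

```text
clock 15.7 pos [638.7  11.4 159.6] rot [ 3.131 -0.006  0.957] q [-0.36  0.84  0.51  1.69 -0.57  0.75 -0.18] F [ 6.5  0.6 13.5] w 0.2
shift cm [-0.18 -0.23  0.45] turn [ 0.011 -0.006 -0.001]
```

View pics/c6.png

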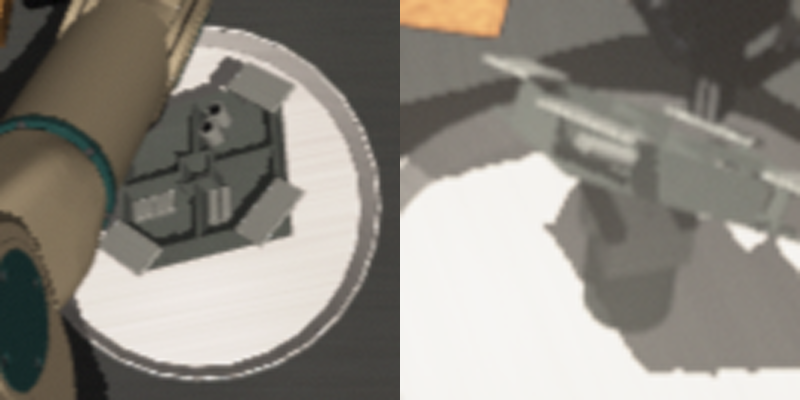

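The pins, tabs and spacers rest against the dividers at crop (220,205), (155,205) and (212,125). That was my last picture, so from here I check numerically. Pressing on to the stop.

Request:
send_rows([
  [[0, 0, 0.2, 0, 0, 0], [0, 0, 0.4, 0, 0, 0], [0, 0, 0.4, 0, 0, 0]],
])

```text
clock: 16.1
eef_pos: [639.0, 12.2, 156.3]
tool_rot: [3.131, -0.007, 0.957]
force: [4.8, 2.4, 19.5]
width: -0.4
gripper_force: 9.3
```

Request:
send_rows([
  [[0, 0, 0.2, 0, 0, 0], [0, 0, 0.4, 0, 0, 0], [0, 0, 0.4, 0, 0, 0]],
])

```text
clock: 16.4
eef_pos: [639.7, 13.4, 153.1]
tool_rot: [3.131, -0.01, 0.958]
force: [5.2, 5.8, 23.7]
width: 0.2
gripper_force: 11.5
```

Request:
send_rows([
  [[0, 0, 0, 0, 0, 0], [0, 0, 0, 0, 0, 0], [0, 0, 0, 0, 0, 0], [0, 0, 0, 0, 0, 0], [0, 0, 0, 0, 0, 0], [0, 0, 0, 0, 0, 0], [0, 0, 0, 0, 0, 0], [0, 0, 0, 0, 0, 0], [0, 0, 0, 0, 0, 0], [0, 0, 0, 0, 0, 0]],
])

```text
clock: 17.4
eef_pos: [639.7, 13.4, 153.3]
tool_rot: [3.131, -0.01, 0.958]
force: [4.5, 4.7, 23.2]
width: -0.1
gripper_force: 11.2
```

Run:
```python
from h import *
from fit import X,Y,Q
# compare plate b,d,c positions in side image: predicted tilt fit by correlation of mask of plates is heavy; use spacer/plate c check via ECC-free edge score
im=grab('side','s7'); t=grab('top','t7')
from scipy.spatial.transform import Rotation as R
def W(p,rx,ry): # tilt about stand x by rx then y by ry, pivot 115
    v=R.from_euler('xy',[rx,ry]).apply(p); v=R.from_euler('z',Q).apply(v); return v+[X,Y,115]
def score(im,rx,ry,g):
    s=[]
    for sx,sy in((1,-1),(-1,-1),(-1,1)):
        e=np.array([sx,sy])/2**.5; n=np.array([-e[1],e[0]])
        for f,sg in((0.82,1),(1.18,-1)):
            for u in np.linspace(-1,1,13):
                for i,j in((f,u*f),(-f,u*f),(u*f,f),(u*f,-f)):
                    q=np.r_[np.array([70*sx,70*sy])+i*17*e+j*32*n,37]; a,b=proj(im,W(q,rx,ry))
                    s.append(sg*g[int(round(b)),int(round(a))])
    return np.mean(s)
gs=[(im,cv2.cvtColor(np.asarray(im['pixels']),cv2.COLOR_RGB2GRAY).astype(float)),(t,cv2.cvtColor(np.asarray(t['pixels']),cv2.COLOR_RGB2GRAY).astype(float))]
best=sorted(((abs(sum(score(i,rx,ry,g) for i,g in gs)),rx,ry) for rx in np.arange(-.6,.61,.05) for ry in np.arange(-.6,.61,.05)),reverse=True)[:5]
print(np.round(best,2)); print(ctrl.read_state()['force'],ctrl.read_state()['eef_pos'])
```

```text
[[15.42 -0.5   0.3 ]
 [13.58 -0.4   0.35]
 [13.33 -0.5   0.25]
 [13.31 -0.55  0.25]
 [12.93 -0.45  0.3 ]]
[ 4.43611347  4.56452823 23.45054079] [639.68343096  13.42110296 153.28661678]
```

One axis is at its stop and the other is at about 0.3 rad. Pressing slightly more, with the load shifted along stand +x.

Request:
send_rows([
  [[0, 0, 0.2, 0, 0, 0], [0.1, 0.2, 0.4, 0, 0, 0], [0.1, 0.2, 0.4, 0, 0, 0], [0.1, 0.2, 0.4, 0, 0, 0]],
])

```text
clock: 17.9
eef_pos: [641.9, 14.6, 149.7]
tool_rot: [3.132, -0.011, 0.959]
force: [3.6, 7.5, 26.4]
width: -0.1
gripper_force: 13.0
```

Request:
send_rows([
  [[0, 0, 0.2, 0, 0, 0], [0, 0, 0.3, 0, 0, 0], [0, 0, 0.3, 0, 0, 0], [0, 0, 0.3, 0, 0, 0], [0, 0, 0.3, 0, 0, 0], [0, 0, 0.3, 0, 0, 0], [0, 0, 0.3, 0, 0, 0]],
])

```text
clock: 18.6
eef_pos: [642.6, 15.3, 147.3]
tool_rot: [3.131, -0.013, 0.959]
force: [4.7, 8.6, 29.7]
width: 0.1
gripper_force: 14.3
```

Request:
send_rows([
  [[0, 0, -0.5, 0, 0, 0], [0, 0, -1.2, 0, 0, 0], [0, 0, -2, 0, 0, 0], [0, 0, -2.8, 0, 0, 0], [0, 0, -3.6, 0, 0, 0], [0, 0, -4.4, 0, 0, 0], [0, 0, -5.2, 0, 0, 0], [0, 0, -6, 0, 0, 0], [0, 0, -6.8, 0, 0, 0], [0, 0, -7.6, 0, 0, 0]],
])

```text
clock: 19.6
eef_pos: [635.3, 10.8, 217.3]
tool_rot: [-3.141, 0.002, 0.956]
force: [-0.6, 0.2, -0.7]
width: 0.3
gripper_force: 0.0
```

Request:
send_rows([
  [[0, 0, -1, 0, 0, 0], [0, 0, -2, 0, 0, 0], [0, 0, -4, 0, 0, 0], [0, 0, -7, 0, 0, 0], [0, 0, -10, 0, 0, 0], [0, 0, -12, 0, 0, 0], [0, 0, -12, 0, 0, 0]],
])

```text
clock: 20.3
eef_pos: [637.4, 11.0, 340.9]
tool_rot: [3.136, -0.003, 0.956]
force: [0.8, 1.1, 0.8]
width: 0.0
gripper_force: 0.0
```

```bash
python3 go.py 420 250 330 0.958
```

```text
clock 20.3 pos [637.4  11.  340.9] rot [ 3.136e+00 -3.000e-03  9.560e-01] q [-0.43  0.65  0.65  1.53 -0.42  1.1  -0.31] F [0.8 1.1 0.8] w 0.0
shift cm [  6.99 -31.55   0.94] turn [ 0.005 -0.003 -0.002]
```

```bash
python3 go.py 370 260 345 0.958
```

```text
clock 20.3 pos [637.4  11.  340.9] rot [ 3.136e+00 -3.000e-03  9.560e-01] q [-0.43  0.65  0.65  1.53 -0.42  1.1  -0.31] F [0.8 1.1 0.8] w 0.0
shift cm [  4.93 -36.2   -0.59] turn [ 0.005 -0.003 -0.002]
```

Request:
send_rows([
  [[0.5, -3.6, 0, 0, 0, 0], [1, -7.2, 0, 0, 0, 0], [1.5, -10.8, 0, 0, 0, 0], [2, -14.4, 0, 0, 0, 0], [2.5, -18, 0, 0, 0, 0], [3, -21.6, 0, 0, 0, 0], [3.5, -25.2, 0, 0, 0, 0], [4, -28.8, -0.2, 0, 0, 0], [4.5, -32.4, -0.4, 0, 0, 0], [4.9, -36.2, -0.6, 0, 0, 0]],
])

```text
clock: 21.3
eef_pos: [367.0, 261.0, 342.8]
tool_rot: [3.141, 0.001, 0.956]
force: [0.4, 0.9, -0.3]
width: -0.0
gripper_force: 0.0
```

Run:
```python
from h import *
from fit import X,Y,Q
t=grab('top','t8'); s=grab('side','s8'); t0=load('top0'); s0=load('side0')
for n,a,b in(('top',t,t0),('side',s,s0)):
    g=cv2.cvtColor(np.asarray(a['pixels']),cv2.COLOR_RGB2GRAY).astype(int); g0=cv2.cvtColor(np.asarray(b['pixels']),cv2.COLOR_RGB2GRAY).astype(int)
    d=np.abs(g-g0)>25
    k,l,st,ce=cv2.connectedComponentsWithStats(d.astype(np.uint8))
    for i in range(1,k):
        if st[i,4]>=6:
            x,y=ce[i]; p=at_z(a,x,y,5); q=at_z(a,x,y,124)
            loc=lambda p:(np.array([[np.cos(Q),np.sin(Q)],[-np.sin(Q),np.cos(Q)]])@(p[:2]-[X,Y])).round(0)
            if np.hypot(*(p[:2]-[X,Y]))<230: print(n,ce[i].round(0),st[i,4],'sign',round((g-g0)[l==i].mean()),'z5',loc(p),'z124',loc(q))
# ascii nut compartment + pan corner, top view
g=cv2.cvtColor(np.asarray(t['pixels']),cv2.COLOR_RGB2GRAY)
print('now'); print('\n'.join(' '.join('%3d'%v for v in r) for r in g[98:152,318:372:1][::2]))
```

```text
top [377. 127.] 53 sign 15 z5 [ 92. -52.] z124 [ 66. -32.]
top [322. 132.] 38 sign -52 z5 [109. 120.] z124 [ 82. 125.]
top [371. 132.] 21 sign -43 z5 [ 80. -31.] z124 [ 55. -13.]
top [332. 132.] 6 sign -41 z5 [102.  90.] z124 [75. 98.]
top [354. 133.] 14 sign 13 z5 [86. 23.] z124 [60. 37.]
top [381. 137.] 20 sign 39 z5 [ 59. -57.] z124 [ 36. -36.]
top [332. 139.] 32 sign -63 z5 [82. 95.] z124 [ 57. 103.]
top [372. 149.] 137 sign -36 z5 [ 25. -24.] z124 [ 5. -6.]
top [356. 140.] 14 sign 14 z5 [63. 22.] z124 [39. 35.]
top [348. 142.] 17 sign 2 z5 [61. 47.] z124 [38. 58.]
top [353. 159.] 111 sign 46 z5 [ 7. 42.] z124 [-12.  54.]
top [386. 160.] 25 sign -31 z5 [-18. -58.] z124 [-34. -38.]
top [356. 168.] 110 sign -49 z5 [-22.  37.] z124 [-38.  49.]
side [357. 218.] 386 sign 16 z5 [ 66. 180.] z124 [10. 51.]
side [378. 216.] 10 sign 17 z5 [130. 174.] z124 [65. 46.]
side [340. 223.] 32 sign -38 z5 [ 10. 170.] z124 [-38.  43.]
side [383. 230.] 147 sign 14 z5 [121. 111.] z124 [58. -8.]
side [349. 234.] 64 sign 65 z5 [ 19. 117.] z124 [-31.  -2.]
side [383. 239.] 78 sign 49 z5 [105.  75.] z124 
[... 5325 characters left out ...]
 125 126 126 123  99  71  71  65  59  61  81  97 107
228 228 228 228 228 227 227 227 226 227 225 225 225 226 226 227 228 228 228 228 225 182  94  78 105 123 124 125 125 124 124 125 124 124 124 124 125 126 126 126 125 124 124 124 122  93  69  92  96  81  73  69  71  68
226 225 225 225 227 226 227 227 227 227 226 227 226 226 226 226 226 227 226 227 223 181 101  74  94 121 122 124 123 123 124 125 124 124 123 123 124 125 125 126 125 125 125 126 124 104  75  93 114 125 149 164 164 134
226 226 227 227 227 227 227 227 227 227 228 228 227 226 226 225 225 225 226 227 227 218 170  93  88 113 123 123 123 124 123 123 124 119 120 122 120 120 121  99  72  68  68  71  72  70  63  91 138 168 174 173 168 138
```

The nut compartment reads as empty, and new dark blobs are in the pan at (322,132), (332,132) and (332,139). Checking the middle one more closely.

Run:
```python
from h import *
from fit import X,Y,Q
g=lambda f:cv2.cvtColor(np.asarray(load(f)['pixels']),cv2.COLOR_RGB2GRAY).astype(int)
a,b=g('top0'),g('t8')
print('before');print('\n'.join(' '.join('%3d'%v for v in r) for r in a[126:144,316:342]))
print('after');print('\n'.join(' '.join('%3d'%v for v in r) for r in b[126:144,316:342]))
print('side: mat/pan far corner region: project nut spots at z=13')
s0,s8=g('side0'),g('s8'); S=load('s8'); T=load('t8')
for u,v in((322,131.5),(332,133),(331,139)):
    p=at_z(T,u,v,9); q=proj(S,p); print(p.round(0),np.hypot(p[0]-X,p[1]-Y).round(0),np.round(q,1))
# plug on mat
d=np.abs(b-a)>25; k,l,st,ce=cv2.connectedComponentsWithStats(d.astype(np.uint8))
print('side after');print('\n'.join(' '.join('%3d'%v for v in r) for r in s8[198:226,365:400]))
print('side diff');print('\n'.join(' '.join('%3d'%v for v in r) for r in (s8-s0)[198:226,365:400]))
```

```text
before
164 191 169 167 168 170 175 205 229 231 231 232 232 232 232 228 184 109  94  93  96 113 150 174 179 182
173 175 167 167 167 170 191 220 231 232 232 232 233 232 229 195 128  97  94  93  99 144 179 179 181 182
183 169 165 165 167 179 211 230 232 232 233 232 233 230 199 130  97  92  92  96 127 164 180 180 181 182
173 164 165 167 168 203 229 232 232 232 231 231 231 226 182 107  91  93  94 113 152 176 181 182 182 181
164 164 166 170 189 220 230 231 231 230 230 230 229 197 128  95  93  93 101 146 179 180 180 183 181 183
165 166 166 176 208 227 230 230 231 231 231 231 230 195 120  95  94  99 128 166 181 180 182 183 182 183
165 165 166 201 229 231 231 231 231 232 231 232 231 225 183 124 107 114 152 176 181 183 182 182 183 184
162 167 190 221 231 231 231 232 232 232 231 231 231 229 223 215 180 158 181 182 183 184 182 182 184 182
162 174 209 230 232 231 231 230 230 230 230 230 230 231 230 228 213 191 182 183 182 183 183 184 183 183
164 188 220 229 229 229 229 230 231 230 230 230 230 230 228 215 193 184 183 182 182 184 184 184 183 182
161 198 228 230 230 230 230 230 230 229 229 229 230 2
[... 9987 characters left out ...]

 29  57  64  65  68  67  70  71  54  33  28  25  27  27  24  14   7   3   1   3   1   1   2   2   1   4   1   3   3   3   2   1   2   1   3
 13  40  63  64  63  56  55  59  50  41  26   7   6   5   4   4   2   2   4   0   2   1   0   2   2   3   3  -1   2   3   1   0   2   1   3
  2  30  56  51  40  29  23  24  16   8   4   2   6   7   7  11  11   7   6   4   2   0   1   1   1   0   3   3   1   2   2   2   3   3   3
-31  17  46  41  22   7   3   4   2   3   2   3  23  48  50  29  29  33  37  23   6   6  11  13  13   6   6   4   3   3   2   1   2   3   3
-48   6  35  28  14   5   1   4   1   1   2  11  56  94  74  27  20  35  56  50  31  24  49  61  44  37  26  13   3   4   3   2   1   2   3
```

All three nuts show as separate blobs in the pan, at radii 162, 134 and 126 mm. The compartment is empty, the plates are back at their level pixels and the arm is clear, so I'm handing in.

```bash
python3 -c "
from cell import ctrl
print(ctrl.finish_job())"
```

```text
the job is handed in; nothing more can be done
None
```

The job is handed in: I twisted the plug free and stood it on the cork mat, all three nuts are in the pan, the tray is back level with the other parts still in it, and nothing on the bench was touched; the hand-in gave no verdict.

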